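Slide the bowl from the case onto its display stand

ROBOT

A 6-joint arm with a two-finger parallel gripper is mounted at the origin on the work surface. World frame = base frame: x ahead of the robot, y to its left, z up, the work surface at z = 0. Lengths are in m, angles in rad, forces in N, time in s.
With the tool pointing down it reaches from about 0.375 to 0.75 m from the base axis. Payload 9 kg.
Tool frame: the origin (TCP) lies at the very end of the fingers, on their centre line; the grasp point (between the pads) lies 19 mm behind it (manip.hold_point_z is the z of the grasp point in the tool frame, in m); z points along the fingers, y is the line along which they close (so a half turn about z gives the same grasp; the last joint's range is limited). The gripper opens to 85 mm and grips with 20 to 120 N. Pads are 22 mm wide; open, the fingers measure 114 mm over their backs; the gripper's body (76 mm by 85 mm) begins 54 mm behind the grasp point. The pads swing forward as they close: fully open they stand 13 mm farther back than shut.
Start: joints at [-1.372, 0.104, 0.097, 1.564, 0, 1.353], TCP at [0.243, -0.549, 0.231] pointing down, gripper open.
Joint ranges: [-2.99, 2.99], [-0.84, 1.86], [-1.1, 1.16], [-1.84, 2.11], [-1.51, 1.56], [-3.14, 3.14]. Speed limits (rad/s): [2.22, 2.22, 2.57, 3.14, 3.14, 3.14].

INTERFACE

Orientations are given as a 3x3 rotation matrix whose columns are the frame's x, y, z axes.
In Python, from bench import manip gives the robot as it stands.
- The arm moves only by the tool servo_tool, never from a script. Its argument "targets" is text: rows parted by semicolons, each of 7 numbers parted by spaces: the shift along the tool's x, y, z in m, then the turn, a rotation vector about the tool's x, y, z in rad, then the finger opening in m, from 0 to 0.0854. A call has 1 to 5 rows; each row is the pose to reach, as a shift and turn from the pose commanded when the call began, along the tool's axes at that moment; what a row does not reach only later rows make up. A row lasts 1/8 s, in which the tool goes at most 62.5 mm and 10.7 degrees, less where a joint would pass 70% of its speed; a pose out of reach is approached as far as the arm can. A call with a gripper value outside its range is refused whole. The fingers move at their own pace and stop on an object; "force" is the grip in N (left out, the last holds). Time passes only in rows, so rows that repeat a pose let the fingers close. It gives the time, the measured TCP pose, the force, the opening and the grip force at its end, in the units of the state.
- manip.read_state(): the state, without advancing time (a new reading comes with each control period).
- manip.read_camera(name): name is "scene" or "top" or "wrist"; returns the picture (400x640x3 uint8, red, green, blue); there is no depth.
- manip.camera_params(name): a dict with "fovy" (degrees; the focal length in pixels is half the picture's height over the tangent of half this angle, whatever the lens; pixels are square), "cx", "cy" (the principal point, pixels), "k1" (the pictures are not rectified: a ray, as slopes to the right and down, at radius r is drawn at 1 + k1 r^2 times it, then the intrinsics apply), "R" (3x3) and "t" (3): a world point X has camera coordinates R X + t. Camera axes: x right, y down, z forward; pixel columns grow to the right and rows downward; lengths in m; the calibration is good to about 2 mm. A picture is of the moment at which its call begins: read the wrist's pose just before it. camera_params takes no time and is no camera call; for the wrist camera it gives the pose at the moment of the call.
- manip.hand_in(): hands the job in; it is judged then, once.
The state is a dict: "t": time; "joint_pos": joint angles; "qd": joint speeds; "effort": joint torques, N m; "position": TCP position; "eef_rot": TCP orientation; "contact_force": force on the tool from outside, world axes, zero at the start; "moment": the same for the moment, N m; "gripper_width": finger opening in m; "grip_force": force on a finger pad.
Only numpy, scipy, OpenCV 4.12 (cv2) and the standard library are available. Lean on these libraries where they do the work, as an engineer would, in place of code of your own. Each camera call takes 0.05 s, during which the arm holds its last target. There are 200 camera calls.

TASK

The celadon bowl has been left on the lid of the aluminium case, but it belongs on the narrow marble display stand at one end of the case. Slide it along the lid and across the small gap, never lifting it off or tipping it over, until its whole foot stands upright on top of the stand and clear of the case. Leave the folded lantern, the glass dish and the cake fork where they are.

Things in the scene. Friction and masses are not known exactly. Their poses are not given: they have to be found in the camera images.
- bowl: Pale grey-green ceramic bowl, about 0.4 kg, loose, upright on the case lid. 116 mm across the rim, 46 mm high, flat round foot 60 mm across; outside 94 mm across at 13 mm height, 110 mm at 30 mm. Wall 5 mm, inner floor 6 mm above the underside; closed fingers fit in and can push the wall from inside. Origin: centre of the underside; z up.
- stand: White marble stand, fixed: a slab on a thinner stem. Flat top 90 mm along its x, 120 mm along its y, 73 mm above the sideboard (2 mm below the case lid). At one end of the case, left or right, its length in line with the case's within 3 degrees, up to 30 mm off the case's centre line, gap 5 to 13 mm. Origin: centre of its underside; z up, y along its length.
- case: Aluminium gift case with two lever latches on its far long side, fixed: 180 mm along its x, 240 mm along its y, flat lid 75 mm above the sideboard. Origin: centre of its underside; z is up, y along its length.
- lantern: Plastic folding lantern, folded flat: a round grey and white drum 84 mm across and 60 mm high, loose on the sideboard at the other end of the case. Origin: centre of its underside.
- dish: Small clear glass dish, 76 mm across, 24 mm high, loose on the sideboard beyond the case (away from the robot). Origin: centre of its underside.
- fork: Stainless steel cake fork lying on the sideboard beyond the case, about 166 mm long, 22 mm wide, 4 mm thick, prongs to its +y. Origin: on the underside, near mid-length.
Mind the look-alikes: they are no part of the job. Leave any black or brown look-alike of the bowl alone.

How it is judged:
At the end, for the whole second after the job is handed in: The bowl stands upright (within 0.06 rad) and at rest on the stand's top, its centre within 18 mm of the stand's centre across (stand x) and 32 mm along (stand y), so that its foot overhangs no edge by more than 3 mm (x of bowl in the frame of stand between -0.018 and 0.018 m and y of bowl in the frame of stand between -0.032 and 0.032 m and z of bowl in the frame of stand between 0.069 and 0.077 m and angle between bowl's own z axis and vertical below 0.06 rad and contact force between bowl and stand above 0.5 N and linear speed of bowl below 0.02 m/s); the robot touches nothing.
It fails at once if the bowl is lifted more than 20 mm above the case lid (height (world z) of bowl above 0.095 m).
It fails at once if the bowl tips by more than 0.4 rad (angle between bowl's own z axis and vertical above 0.4 rad).
It fails at once if the lantern is moved by more than 20 mm (distance of lantern from where it was at the start of the episode above 0.02 m).
It fails at once if the dish is moved by more than 20 mm (distance of dish from where it was at the start of the episode above 0.02 m).
It fails at once if the fork is moved by more than 20 mm (distance of fork from where it was at the start of the episode above 0.02 m).
It also fails if it takes over 40 s, if anything falls off the work surface, if the arm or the gripper's body presses on something with over 40 N, if the wrist force passes 120 N, or if a joint passes its speed limit or range.

## Working session

There is one attempt and no reset: what is moved stays moved. The work goes in short steps, Python scripts to look and compute and a tool call to move; the robot and the scene stay as the last step left them, time stands still between calls to the robot, and variables do not carry over. Pictures are saved under pics/ and viewed, at most 10 in all, crops included, and the job is handed in when it is done.

Besides the shell and the picture viewer there is one more tool, called after "Request:" in YAML: its name, and indented under it one key for each argument. servo_tool: Moves the arm, as the interface text tells. Its arguments: {"type":"object","properties":{"targets":{"type":"string"},"force":{"type":"number"}},"required":["targets"]}

```bash
mkdir -p pics
python3 - <<'E'
from bench import manip
import cv2
for n in("scene","top"):
    cv2.imwrite(f"pics/{n}0.png",manip.read_camera(n)[:,:,::-1])
    p=manip.camera_params(n);print(n,p)
s=manip.read_state();print(s["t"],s["position"],s["eef_rot"],s["gripper_width"])
E
```

```text
scene {'fovy': 48.09429904259527, 'cx': 325.66716313830005, 'cy': 199.31489694467672, 'k1': 0.015077171570243488, 'R': array([[-0.86526371,  0.50094177,  0.01939237],
       [ 0.25822646,  0.47851677, -0.83925014],
       [-0.42969502, -0.72116506, -0.54339961]]), 't': array([ 0.4598566 , -0.08216086,  1.08567361])}
top {'fovy': 44.79562950167861, 'cx': 321.0254106684512, 'cy': 198.9055296017706, 'k1': -0.0842014699351041, 'R': array([[-9.94146636e-03, -9.99950335e-01, -7.03630484e-04],
       [-9.87448402e-01,  9.92809113e-03, -1.57629589e-01],
       [ 1.57628746e-01, -8.72270459e-04, -9.87498060e-01]]), 't': array([0.03522837, 0.55057074, 0.95282881])}
0.1 [ 0.24284968 -0.54833956  0.23063032] [[ 9.14392345e-01  4.04829102e-01 -1.93684084e-04]
 [ 4.04829050e-01 -9.14391683e-01  1.13557177e-03]
 [ 2.82609384e-04 -1.11676708e-03 -9.99999336e-01]] 0.0853492416093216
```

View pics/scene0.png

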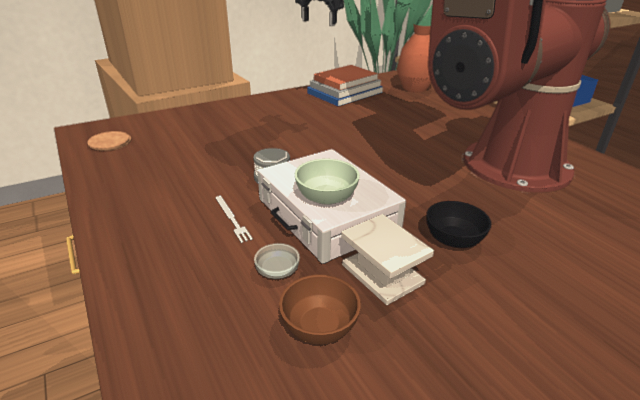

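View pics/top0.png

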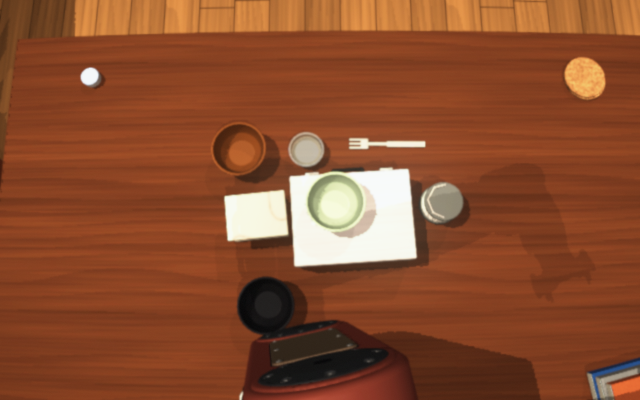

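The scene view shows the pale green bowl on the case at (327,180) and the stand at (388,243). In the top view the candidates are the pale green bowl (336,202), the brown one (239,149) and the black one (266,305). Only the green one on the lid fits. The stand (256,216) is at the +y end, the lantern (442,203) at the other end. I'll enlarge both views to confirm and to get corners.

Run:
```python
import cv2
a=cv2.imread("pics/top0.png")[155:280,215:425];cv2.imwrite("pics/topc.png",cv2.resize(a,None,fx=3.8,fy=3.8,interpolation=cv2.INTER_CUBIC))
a=cv2.imread("pics/scene0.png")[140:305,245:445];cv2.imwrite("pics/scenec.png",cv2.resize(a,None,fx=3.6,fy=3.6,interpolation=cv2.INTER_CUBIC))
```

```text
(no output)
```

View pics/topc.png

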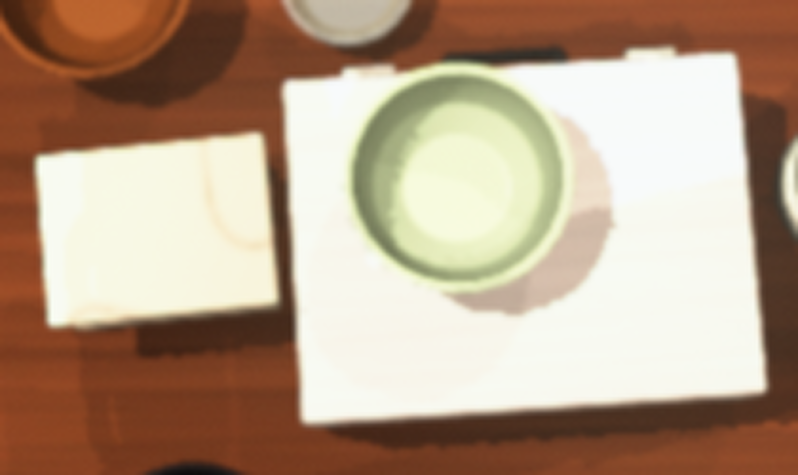

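View pics/scenec.png

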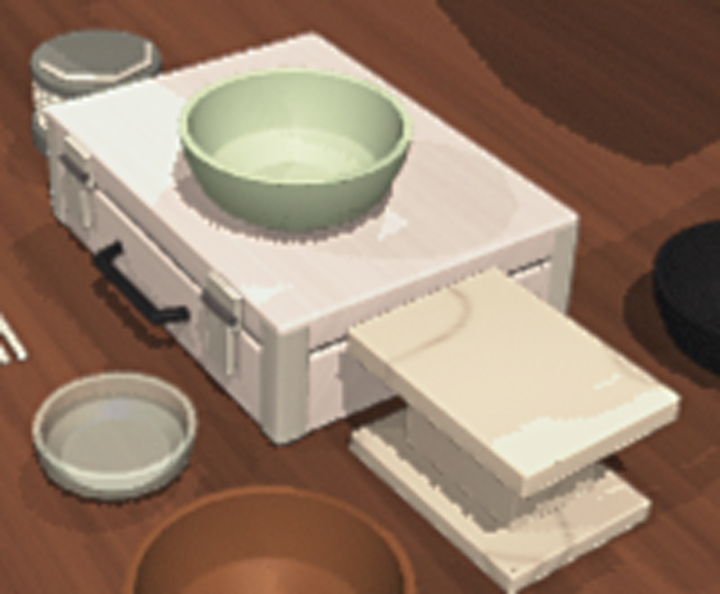

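Both crops confirm it: the pale green bowl stands on the lid, and the marble slab is at the +y end. Stand corners are top-crop (37,156),(262,133),(278,303),(50,326) and scene-crop (525,488),(350,330),(498,270),(678,402). I'll triangulate from these.

```bash
cat > h.py <<'E'
import numpy as np, cv2
from bench import manip
def ray(p,uv):
    f=200/np.tan(np.radians(p["fovy"]/2)); d=(np.array(uv,float)-[p["cx"],p["cy"]])/f; s=d.copy()
    for _ in range(20): s=d/(1+p["k1"]*(s@s))
    R=np.array(p["R"]);return -R.T@p["t"], R.T@np.array([*s,1])
def atz(p,uv,z):
    o,d=ray(p,uv);return o+d*(z-o[2])/d[2]
def tri(a,b):
    (o1,d1),(o2,d2)=a,b
    k=np.linalg.lstsq(np.c_[d1,-d2],o2-o1,rcond=None)[0]
    A,B=o1+k[0]*d1,o2+k[1]*d2; return (A+B)/2,np.linalg.norm(A-B)
E
python3 - <<'E'
from h import *
T=manip.camera_params("top");S=manip.camera_params("scene")
t=lambda x,y:((x+.5)/3.8-.5+215,(y+.5)/3.8-.5+155)
s=lambda x,y:((x+.5)/3.6-.5+245,(y+.5)/3.6-.5+140)
np.set_printoptions(precision=4,suppress=True)
L=dict(st=[((37,156),(525,488)),((262,133),(350,330)),((278,303),(498,270)),((50,326),(678,402))],
 case=[((284,82),(280,332)),((737,54),(45,105)),((766,391),(313,35)),((303,423),(578,215))],bowl=[((461,178),(295,128))])
for k,v in L.items():
    for a,b in v:
        print(k,*tri(ray(T,t(*a)),ray(S,s(*b))))
for k,z in(("st",.073),("case",.075),("bowl",.121)):
    P=np.array([atz(T,t(*a),z) for a,b in L[k]]);Q=np.array([atz(S,s(*b),z) for a,b in L[k]])
    print(k,P[:,:2].tolist(),P.mean(0),Q.mean(0))
    if len(P)==4:
        for X in(P,Q):
            e=X[0]-X[1]+X[3]-X[2];print("yaw of +y axis dev",np.degrees(np.arctan2(-e[0],e[1])),np.linalg.norm(X[0]-X[1]),np.linalg.norm(X[1]-X[2]))
W=manip.camera_params("wrist");print(W["R"],W["t"],W["fovy"])
E
```

```text
st [0.5549 0.2239 0.07  ] 0.0006759621662469419
st [0.5647 0.105  0.0741] 0.0020648929600362827
st [0.4756 0.0965 0.0721] 0.0014151914925375582
st [0.4655 0.2144 0.072 ] 0.0008248535049236984
case [0.5927 0.0927 0.0747] 0.00021736366205453542
case [ 0.6052 -0.1469  0.0766] 0.00023230350093990965
case [ 0.4279 -0.1558  0.0742] 0.00031619471633749995
case [0.4147 0.0824 0.0765] 0.0015665177484878235
bowl [0.5336 0.0017 0.118 ] 0.000591778894443806
st [[0.554688290160958, 0.22312183479832284], [0.5657450553235153, 0.10443281364184881], [0.47609420468438807, 0.09595732425870046], [0.46512238173175136, 0.21451600249358582]] [0.5154 0.1595 0.073 ] [0.5157 0.161  0.073 ]
yaw of +y axis dev 5.304737185117167 0.11920291858399223 0.0900505910064057
yaw of +y axis dev 3.6960870959006766 0.12229212661027486 0.08747809687366286
case [[0.5925928769786383, 0.0927363845113191], [0.6054323180318052, -0.14717791809691153], [0.42774331441482805, -0.1555387618249039], [0.41411846950264564, 0.08301228470210273]] [ 0.51   -0.0317  0.075 ] [ 0.5099 -0.0328  0.075 ]
yaw of +y axis dev 3.1658477966846803 0.24025761973879498 0.17788559726475336
yaw of +y axis dev 3.1575942848527703 0.2430294327639809 0.17541058089079525
bowl [[0.5333528175554786, 0.0016295551447599206]] [0.5334 0.0016 0.121 ] [0.536  0.0064 0.121 ]
[[ 0.405  -0.9143 -0.002 ]
 [-0.8809 -0.3908  0.2671]
 [-0.245  -0.1064 -0.9637]] [-0.5991 -0.035   0.3788] 58.171210500555134
```

Measured heights (stand 0.072, lid 0.075, rim 0.118) agree with the text. Stand centre is about (0.515, 0.160) and the bowl about (0.534, 0.003). Plan: put the closed fingers inside the bowl and drag it by the +y wall. First I'll move above it while closing the fingers.

Request:
servo_tool:
  targets: "0.048 -0.038 0 0 0 0.06 0; 0.096 -0.076 0 0 0 0.12 0; 0.144 -0.114 0 0 0 0.18 0; 0.192 -0.152 0 0 0 0.24 0; 0.24 -0.19 0 0 0 0.303 0"
  force: 30

```text
t: 0.72
position: [0.3859, -0.2759, 0.231]
eef_rot: [[0.994, 0.111, 0.0], [0.111, -0.994, 0.0], [0.0, -0.0, -1.0]]
contact_force: [0.8, -0.5, 0.6]
gripper_width: -0.0001
grip_force: 0.0
```

```bash
cat > go.py <<'E'
import sys
from h import *
s=manip.read_state();R=np.array(s["eef_rot"]);g=np.array([float(v) for v in sys.argv[1:4]])
print(s["t"],np.round(s["position"],4),"yaw",np.degrees(np.arctan2(R[1,0],R[0,0])),"shift",np.round(R.T@(g-s["position"]),4),"F",np.round(s["contact_force"],1),s["gripper_width"])
E
python3 go.py 0.534 -0.02 0.23
```

```text
0.725 [ 0.3859 -0.2759  0.231 ] yaw 6.375853543461286 shift [ 0.1756 -0.2379  0.0011] F [ 0.8 -0.5  0.6] -0.00013213286291384932
```

Request:
servo_tool:
  targets: "0.035 -0.048 0 0 0 0 0; 0.07 -0.096 0 0 0 0 0; 0.105 -0.144 0 0 0 0 0; 0.14 -0.192 0 0 0 0 0; 0.175 -0.238 0 0 0 0 0"

```text
t: 1.35
position: [0.5329, -0.0194, 0.2311]
eef_rot: [[0.994, 0.114, 0.0], [0.114, -0.994, -0.0], [-0.0, 0.0, -1.0]]
contact_force: [1.0, -1.2, 0.1]
gripper_width: -0.0001
grip_force: 0.0
```

```bash
cat > look.py <<'E'
import sys,pickle
from h import *
p=manip.camera_params("wrist");im=manip.read_camera("wrist")
pickle.dump(p,open(f"{sys.argv[1]}.pkl","wb"));cv2.imwrite(f"pics/{sys.argv[1]}.png",im[:,:,::-1])
E
python3 go.py 0.534 -0.01 0.23; python3 look.py w1
```

```text
1.35 [ 0.5329 -0.0194  0.2311] yaw 6.535310803745664 shift [ 0.0022 -0.0092  0.0011] F [ 1.  -1.2  0.1] -6.978774446429535e-05
```

View pics/w1.png

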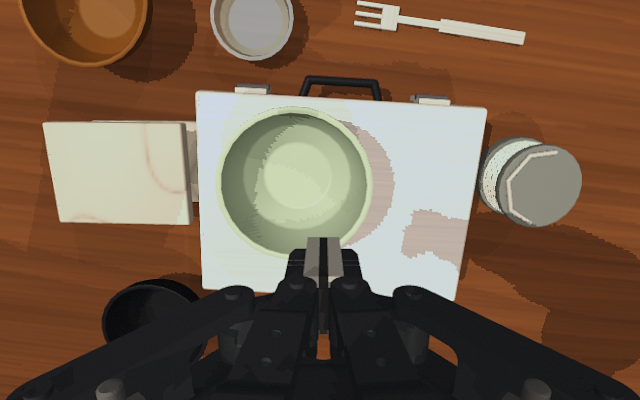

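The wrist view shows the bowl rim spanning columns 217–372 and rows 106–258. Stand corners are (43,123), (184,122), (190,224), (60,222), and the closed fingers sit at (323,245).

Run:
```python
from h import *;import pickle
p=pickle.load(open("w1.pkl","rb"))
print(atz(p,(217,182),.12),atz(p,(372,182),.12),atz(p,(295,106),.12),atz(p,(295,258),.12))
P=np.array([atz(p,c,.073) for c in((43,123),(184,122),(190,224),(60,222))]);print(P,P.mean(0))
```

```text
[0.53048098 0.05814644 0.12      ] [ 0.54332048 -0.05381911  0.12      ] [0.59040639 0.0067332  0.12      ] [ 0.47694829 -0.00391096  0.12      ]
[[0.55216566 0.22090749 0.073     ]
 [0.56567311 0.10039944 0.073     ]
 [0.47617154 0.09391125 0.073     ]
 [0.46392842 0.21315126 0.073     ]] [0.51448468 0.15709236 0.073     ]
```

Bowl at (0.534, 0.002), stand centre at about (0.515, 0.159), so the drag needed is about 158 mm along tool −y. I'll lower the fingers into the bowl.

Request:
servo_tool:
  targets: "0.001 -0.015 0.03 0 0 0 0; 0.002 -0.018 0.07 0 0 0 0; 0.002 -0.018 0.11 0 0 0 0; 0.002 -0.018 0.135 0 0 0 0; 0.002 -0.018 0.143 0 0 0 0"

```text
t: 2.02
position: [0.5309, -0.003, 0.0863]
eef_rot: [[0.994, 0.114, -0.003], [0.114, -0.994, 0.001], [-0.003, -0.001, -1.0]]
contact_force: [-0.0, 0.2, 0.6]
gripper_width: 0.0002
grip_force: 0.0
```

Request:
servo_tool:
  targets: "0 -0.006 0 0 0 0 0; 0 -0.012 0 0 0 0 0; 0 -0.018 0 0 0 0 0; 0 -0.024 0 0 0 0 0; 0 -0.030 0 0 0 0 0"

```text
t: 2.65
position: [0.5289, 0.0269, 0.0885]
eef_rot: [[0.994, 0.114, 0.0], [0.114, -0.994, -0.0], [0.0, 0.0, -1.0]]
contact_force: [-0.6, 0.1, 0.3]
gripper_width: 0.0
grip_force: 0.0
```

```bash
python3 go.py 0.515 0.159 0.088; python3 look.py w2
```

```text
2.65 [0.5289 0.0269 0.0885] yaw 6.5319800427038 shift [ 0.0012 -0.1328  0.0005] F [-0.6  0.1  0.3] 6.321966073108202e-06
```

View pics/w2.png

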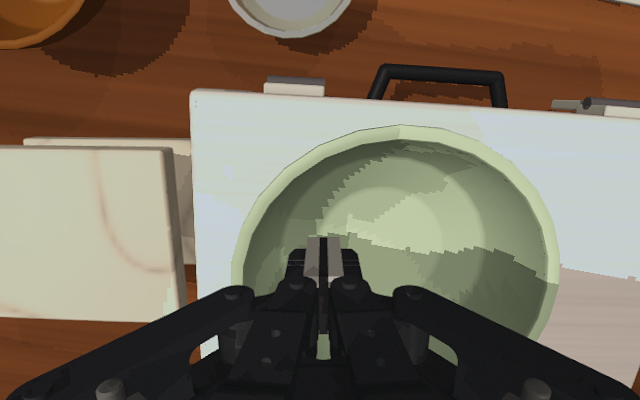

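The fingers are inside the bowl at (323,245), at or near the left wall (rim spans 232–560). I'll drag on slowly.

Request:
servo_tool:
  targets: "0.001 -0.010 0 0 0 0 0; 0.001 -0.020 0 0 0 0 0; 0.001 -0.030 0 0 0 0 0; 0.001 -0.040 0 0 0 0 0; 0.001 -0.050 0 0 0 0 0"

```text
t: 3.32
position: [0.5242, 0.0768, 0.0885]
eef_rot: [[0.994, 0.114, 0.0], [0.114, -0.994, -0.0], [0.0, 0.0, -1.0]]
contact_force: [-0.5, -4.7, 3.1]
gripper_width: -0.0002
grip_force: 2.4
```

Request:
servo_tool:
  targets: "0 -0.010 0 0 0 0 0; 0 -0.020 0 0 0 0 0; 0 -0.030 0 0 0 0 0; 0 -0.040 0 0 0 0 0; 0 -0.050 0 0 0 0 0"

```text
t: 3.95
position: [0.5183, 0.1266, 0.0881]
eef_rot: [[0.994, 0.114, -0.0], [0.114, -0.994, -0.0], [-0.0, 0.0, -1.0]]
contact_force: [-0.4, -4.3, 1.9]
gripper_width: -0.0001
grip_force: 1.9
```

```bash
python3 go.py 0.515 0.159 0.088
python3 - <<'E'
from h import *
cv2.imwrite("pics/top2.png",cv2.resize(manip.read_camera("top")[155:280,215:425,::-1],None,fx=3.8,fy=3.8,interpolation=cv2.INTER_CUBIC))
E
```

```text
3.95 [0.5183 0.1266 0.0881] yaw 6.524487415407045 shift [ 0.0004 -0.0326  0.0001] F [-0.4 -4.3  1.9] -0.0001450475368282692
```

View pics/top2.png

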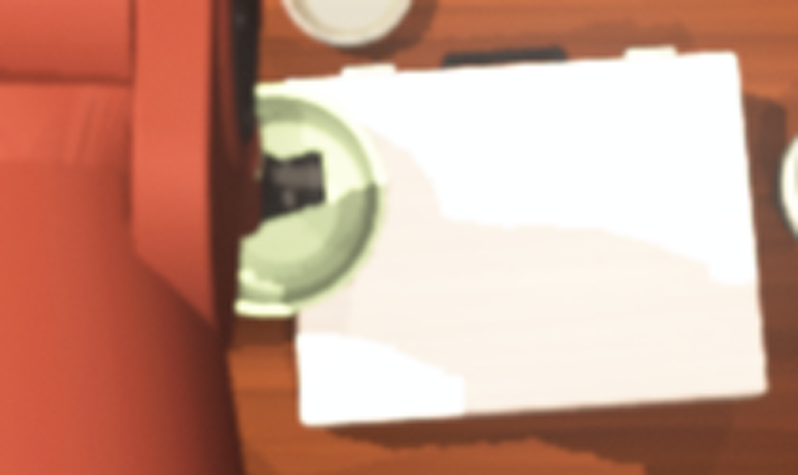

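The bowl is following (rim's right edge moved from 573 to 383, about 100 mm), putting its centre near y = 0.102 with the fingers about 25 mm ahead. About 57 mm remain.

Request:
servo_tool:
  targets: "0 -0.009 0 0 0 0 0; 0 -0.018 0 0 0 0 0; 0 -0.027 0 0 0 0 0; 0 -0.036 0 0 0 0 0; 0 -0.045 0 0 0 0 0"

```text
t: 4.62
position: [0.5132, 0.1713, 0.0882]
eef_rot: [[0.994, 0.114, -0.0], [0.114, -0.994, -0.0], [-0.0, 0.0, -1.0]]
contact_force: [0.5, -3.8, 2.1]
gripper_width: -0.0003
grip_force: 1.9
```

Request:
servo_tool:
  targets: "0 -0.004 0 0 0 0 0; 0 -0.008 0 0 0 0 0; 0 -0.011 0 0 0 0 0; 0 -0.012 0 0 0 0 0; 0 -0.012 0 0 0 0 0"

```text
t: 5.25
position: [0.512, 0.1826, 0.0883]
eef_rot: [[0.994, 0.114, 0.0], [0.114, -0.994, -0.0], [0.0, 0.0, -1.0]]
contact_force: [-0.2, -3.1, 1.8]
gripper_width: -0.0001
grip_force: 1.8
```

Request:
servo_tool:
  targets: "0 0.008 0 0 0 0 0; 0 0.016 0 0 0 0 0; 0 0.018 -0.02 0 0 0 0; 0 0.018 -0.07 0 0 0 0; 0 0.018 -0.13 0 0 0 0"

```text
t: 5.88
position: [0.5134, 0.1646, 0.2203]
eef_rot: [[0.994, 0.113, -0.001], [0.113, -0.994, 0.0], [-0.001, -0.0, -1.0]]
contact_force: [0.8, 0.6, 0.6]
gripper_width: -0.0002
grip_force: 0.0
```

```bash
python3 go.py 0.515 0.159 0.088; python3 look.py w3
```

```text
5.875 [0.5134 0.1646 0.2203] yaw 6.505700839927752 shift [0.0011 0.0058 0.1323] F [0.8 0.6 0.6] -0.00015545873687707336
```

View pics/w3.png

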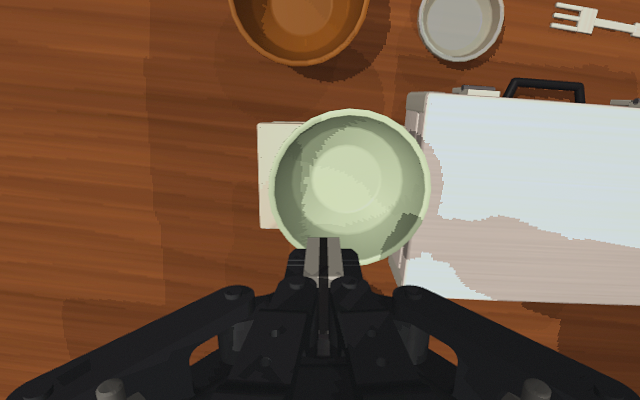

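The bowl is on the stand. Its rim spans columns 271–430 and rows 108–266, and the stand's far end shows corners at (258,123) and (262,229). I'll measure it.

Run:
```python
from h import *;import pickle
p=pickle.load(open("w3.pkl","rb"))
C=(atz(p,(271,187),.119)+atz(p,(430,187),.119))/2;D=(atz(p,(350,108),.119)+atz(p,(350,266),.119))/2
A,B=atz(p,(258,123),.073),atz(p,(262,229),.073);b=np.array([C,D]).mean(0)
th=np.radians(4.7);ey=np.array([-np.sin(th),np.cos(th),0]);ex=np.array([np.cos(th),np.sin(th),0])
S=(A+B)/2-.06*ey
print(C,D,A,B,S)
for s in(S,np.array([.515,.159,0])):print((b-s)@ex,(b-s)@ey)
```

```text
[0.52065062 0.14612097 0.119     ] [0.51715436 0.14606534 0.119     ] [0.5530278  0.22135257 0.073     ] [0.46365335 0.21200878 0.073     ] [0.51325689 0.15688243 0.073     ]
0.004742561789673682 -0.011215588777936982
0.002831798570208962 -0.013183210393537448
```

Offsets from the stand centre are about 4 mm across and −12 mm along, well within limits. The foot's trailing edge is about 18 mm inside the stand's edge, so it is clear of the case.

```bash
python3 -c "
from bench import manip
print(manip.hand_in())"
```

```text
the job is handed in; nothing more can be done
None
```

I slid the celadon bowl onto the marble stand without lifting it and handed the job in; no verdict came back, but my last wrist view put it about 4 mm across and 12 mm along from the stand's centre, clear of the case.

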